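# Lock the lathe spindle with its index pin

## Robot

A 7-joint arm with a two-finger parallel gripper is mounted at the origin on the work surface. World frame = base frame: x ahead of the robot, y to its left, z up, the work surface at z = 0. Lengths are in m, angles in rad, forces in N, time in s.
With the tool pointing down it reaches from about 0.35 to 0.9 m from the base axis. Payload 19.9 kg.
Tool frame: the origin (TCP) lies on the centre line of the jaws, within the pads' length; the fingertips stand 19 mm ahead of it and the grasp point (between the pads) is the TCP (manip.tip_extent is the z of the fingertips in the tool frame, in m); z points along the fingers, y is the line along which they close (so a half turn about z gives the same grasp; the last joint's range is limited). The gripper opens to 94 mm and grips with 3 to 60 N. Pads are 16 mm wide; open, the fingers measure 119 mm over their backs; the gripper's body (75 mm by 177 mm) begins 78 mm behind the grasp point.
Start: joints at [1.121, 0.417, -0.01, 1.614, 0.005, 1.111, -0.053], TCP at [0.248, -0.573, 0.224] pointing down, gripper open.
Joint ranges: [-2.81, 2.81], [-0.39, 2.02], [-1.27, 1.25], [0.06, 2.57], [-1.19, 4.33], [0.19, 2], [-2.82, 2.82]. Speed limits (rad/s): [1.89, 1.89, 2.39, 2.39, 3.01, 3.01, 3.01].

## Interface

Orientations are given as a unit quaternion [w, x, y, z].
In Python, from cell import manip, imaging, job_done gives the robot as it stands.
- The arm moves only by the tool play_rows, never from a script. Its argument "series" is a list that holds one entry, the list of rows, each a list of 6 numbers: the shift along the tool's x, y, z in cm, then the turn, a rotation vector about the tool's x, y, z in degrees. In form: [[[tx, ty, tz, ax, ay, az], ...]]. A call has 1 to 10 rows; each row is the pose to reach, as a shift and turn from the pose commanded when the call began, along the tool's axes at that moment; what a row does not reach only later rows make up. A row lasts 1/10 s, in which the tool goes at most 50 mm and 8.59 degrees, less where a joint would pass 70% of its speed; a pose out of reach is approached as far as the arm can. A call with a gripper value outside its range is refused whole. "claw" is the opening in per cent of the stroke, from 0 (shut) to 100 (fully open), set as the call begins (left out, the last holds). The fingers move at their own pace and stop on an object; "grip_force" is the grip in N (left out, the last holds). Time passes only in rows, so rows that repeat a pose let the fingers close. It gives the time, the measured TCP pose, the force, the opening and the grip force at its end, in the units of the state.
- manip.read_state(): the state, without advancing time (a new reading comes with each control period).
- imaging.capture(name): name is "side" or "top" or "wrist"; returns (picture, depth): 400x640x3 uint8, red, green, blue; 400x640 float32, m along the optical axis (not along the pixel's ray), 0 where there is no reading.
- imaging.camera_params(name): a dict with "mtx" (3x3 intrinsics, pixels), "world_from_camera" (4x4, takes a point from camera to world coordinates). Camera axes: x right, y up, looking along -z (the intrinsics and any distortion apply to the point x, -y, -z); pixel columns grow to the right and rows downward; lengths in m; the calibration is good to about 2 mm. A picture is of the moment at which its call begins: read the wrist's pose just before it. camera_params takes no time and is no camera call; for the wrist camera it gives the pose at the moment of the call.
- job_done(): hands the job in; it is judged then, once.
Trained networks look in the newest picture that a camera, given by its name, has taken for a name from the list of things; names that differ only in an ending like _2 or _b are one class to them, and where a whole thing is asked for, a point or a joint stands for the part that bears it (a point fixed in the world has none). Each returns a list of dicts, best first, with "confidence" (0 to 1); they miss things now and then, are a little off and sometimes report something else, mostly with a low value. They report only what shows in the picture. A call takes as long as a camera call. They do not tell look-alikes from the thing itself.
- imaging.boxes_of(camera, label): "xy" ([column, row] in pixels, amid what is visible of it).
- imaging.trace(camera, label): "pixels" (400x640 bool, what is visible of it) and "xy" ([column, row] in pixels, amid what is visible of it).
- imaging.place_of(camera, label): "xy" ([column, row] in pixels: a listed point, or the origin of a listed thing).
The state is a dict: "clock": time; "q": joint angles; "joint_velocities": joint speeds; "tau": joint torques, N m; "tcp_pos": TCP position; "eef_rot": TCP orientation; "force": force on the tool from outside, world axes, zero at the start; "torque": the same for the moment, N m; "gripper_width": opening from 0.0 (shut) to 1.0 (fully open); "grip_force": force on a finger pad.
Only numpy, scipy, OpenCV 4.12 (cv2) and the standard library are available. Lean on these libraries where they do the work, as an engineer would, in place of code of your own. Each camera call takes 0.05 s, during which the arm holds its last target. There are 200 camera calls.

## Task

Lock the wood lathe's spindle: take the knob-headed index pin out of the drilled block and stand it in the bore of the index boss, ease the handwheel round until the pin drops into one of the collar's holes, then press the pin fully home. Feel for the hole and never push or turn hard against the pin, and leave the other tools standing in the block.

Things in the scene. Friction and masses are not known exactly. Their poses are not given: they have to be found in the camera images.
- pin_head (a point): Centre of the knurled knob (20 mm across, 26 mm high) topping the loose 78 mm steel index pin; z points from tip to knob. Under the knob: a neck 15 mm across, 7 mm long, a 5 mm cone, then a shank 9 mm across, 40 mm long. 85 to 145 g. It stands upright in one of the block's holes, the knob's underside 18 mm above the block; gripped by the knob it lifts straight out.
- pin_tip (a point): The index pin's lower end, on its axis, 65 mm below the knob's centre; the last 4 mm taper from 9 to 5 mm across.
- bore_mouth (a point): Centre of the upright bore at the top of the index boss: a 34 mm square steel block on a short arm off the headstock, 14 mm higher than the headstock on its +y side, free on the other sides. z up; y along the spindle to the handwheel; x away from the robot. The bore is 17 mm wide for 14 mm, then 10.3 mm wide for 20 mm, mouths bevelled. Home, the pin's knob sits on this face.
- collar_rim (a point): Rim of the index collar straight under the bore, 37 mm below its mouth. The collar is a steel disc 84 mm across with 12 radial holes 12 mm wide, 30 degrees apart. At the start plain rim lies here: a pin in the bore stands on it, its knob 15 mm above the boss. When a hole comes under, the pin falls some 9 mm and catches the spindle, with some 7 degrees of play. Above 20 N pin and rim are marred.
- ball_detent (a point): Pair of spring balls in the bore, 4.5 mm below its mouth. They stop the falling pin at its cone, the knob's underside still about 5 mm above the boss; a push of some 3 to 6 N on the knob carries the neck past them until the knob sits on the boss. This goes best with the spindle left midway in its play; pushed on plain rim the pin does not go down.
- wheel_handle (a point): Middle of the handwheel's black handle: a level round bar along y, 16 mm across, 48 mm long, standing out from the wheel's outer face 55 mm from its centre, near the top at the start and free all round; it can be taken from above across x. The wheel turns the spindle either way, without stops, against a steady drag of 0.16 N m (3 N at the handle) and stays where left.
- wheel_centre (a point): Centre of the dark handwheel (140 mm across, 22 mm thick) on the level spindle axis; axes as at the bore, y along the spindle. The collar is set-screwed on the spindle at an unknown angle to the wheel, so the handle does not tell where its holes are; one comes under the bore within 25 degrees of turning either way from the start.
- lathe: Small grey bench wood lathe, bolted down; origin on the bench top straight under the bore, axes as at the bore. The bed runs 0.5 m to -y; a half-turned bowl 132 mm across sits on the spindle 45 to 100 mm to the -y side of the bore and turns with it, its top 13 mm lower than the bore's mouth; a tool rest behind it, a motor behind the headstock.
- rack: Drilled dark hardwood block, 60 mm (x) by 235 mm (y), 40 mm high, fixed on the bench; origin at the centre of its underside. Four holes 11 mm wide, 34 mm deep, in a row along y at -82.5, -27.5, 27.5 and 82.5 mm; the index pin and three other tools stand in them in any order.
- tommy_bar_mid (a point): Middle of a plain straight steel bar, 9 mm across and 110 mm long, standing in the block; leave it there.
- cup_centre_mid (a point): Middle of a steel centre, 82 mm high, 24 mm across with a pointed top, standing in the block; leave it there.
- square_key_mid (a point): Middle of a steel key with a 55 mm cross handle on top, 78 mm high, standing in the block; leave it there.
Not all that is in view belongs to the job. Leave any blue or purple look-alike of the part that bears pin_head alone.

How it is judged:
By the outcome, as a careful person would: the job done as asked, in the order asked, and still so for the second after the job is handed in, with the robot touching nothing.
It also fails if it takes over 67 s, if anything falls off the work surface, if the arm or the gripper's body presses on something with over 40 N, if the wrist force passes 120 N, or if a joint passes its speed limit or range.

## Working session

There is one attempt and no reset: what is moved stays moved. The work goes in short steps, Python scripts to look and compute and a tool call to move; the robot and the scene stay as the last step left them, time stands still between calls to the robot, and variables do not carry over. Pictures are saved under pics/ and viewed, at most 10 in all, crops included, and the job is handed in when it is done.

Besides the shell and the picture viewer there is one more tool, called after "Call:" by a JSON object that holds its "op" and its "data". play_rows: Moves the arm, as the interface text tells. Its arguments: {"type":"object","properties":{"series":{"type":"array"},"claw":{"type":"number"},"grip_force":{"type":"number"}},"required":["series"]}

```bash
mkdir -p pics
cat > h.py <<'E'
import numpy as np, cv2
from cell import manip, imaging, job_done
def cap(n):
    P=imaging.camera_params(n); im,d=imaging.capture(n); return im,d,np.array(P["mtx"]),np.array(P["world_from_camera"]),P
def back(px,depth,K,T):
    x=(px[0]-K[0,2])/K[0,0]*depth; y=(px[1]-K[1,2])/K[1,1]*depth
    return (T@np.array([x,-y,-depth,1]))[:3]
def onz(px,z,K,T):
    a=T[:3,3]; b=back(px,1,K,T)-a
    return a+b*(z-a[2])/b[2]
def proj(p,K,T):
    c=np.linalg.inv(T)@np.append(p,1); return np.array([K[0,0]*c[0]/-c[2]+K[0,2],K[1,1]*-c[1]/-c[2]+K[1,2]])
def save(n,im): cv2.imwrite("pics/"+n+".png",im[:,:,::-1])
E
python3 - <<'E'
from h import *
np.set_printoptions(precision=4,suppress=True)
s=manip.read_state(); print(s["clock"],s["tcp_pos"],s["eef_rot"],s["force"])
ims=[]
for n in ("top","side"):
    im,d,K,T,P=cap(n); ims.append(im); print(n,K.ravel(),T, [k for k in P])
    for l in ["pin_head","bore_mouth","wheel_handle","wheel_centre","tommy_bar_mid","cup_centre_mid","square_key_mid","rack"]:
        for r in imaging.place_of(n,l)[:3]:
            u=np.array(r["xy"]); z=d[int(np.clip(round(u[1]),0,399)),int(np.clip(round(u[0]),0,639))]
            print(l,u.round(1),round(r["confidence"],2),back(u,z,K,T))
save("a",ims[0]);save("b",ims[1])
print(manip.read_state()["clock"])
E
```

```text
0.0 [ 0.2483 -0.5732  0.2238] [-0.0006  0.9792  0.203  -0.0002] [0.4526 0.404  0.7823]
top [447.0173   0.     318.3721   0.     447.0173 194.3915   0.       0.
   1.    ] [[ 0.0933  0.9739 -0.2069  0.2453]
 [-0.9956  0.0902 -0.0246 -0.0598]
 [-0.0053  0.2083  0.9781  1.3052]
 [ 0.      0.      0.      1.    ]] ['mtx', 'world_from_camera']
pin_head [405.2 210.5] 0.62 [ 0.4819 -0.2742  0.0758]
pin_head [379.5 265.6] 0.58 [ 0.3233 -0.212   0.0817]
pin_head [399.4 241.5] 0.48 [ 0.3952 -0.2644  0.0669]
bore_mouth [301.5 147. ] 0.7 [0.5872 0.0202 0.2395]
wheel_handle [227.2 147.5] 0.69 [0.5762 0.2108 0.2153]
wheel_centre [245.8 152.1] 0.73 [0.5657 0.1601 0.2244]
tommy_bar_mid [437.9 248.2] 0.47 [ 0.3898 -0.3781  0.0389]
tommy_bar_mid [299.9 147.6] 0.45 [0.5848 0.0239 0.2409]
cup_centre_mid [377.8 230.5] 0.52 [ 0.4234 -0.2055  0.0443]
cup_centre_mid [302.7 144.5] 0.45 [0.5987 0.0189 0.225 ]
square_key_mid [417.8 242.8] 0.52 [ 0.3961 -0.3148  0.0689]
rack [407.6 243.6] 0.59 [ 0.3949 -0.2926  0.038 ]
side [370.1285   0.     325.7899   0.     370.1285 201.7274   0.       0.
   1.    ] [[ 0.9845  0.0949 -0.1473  0.3605]
 [-0.1747  0.5968 -0.7832 -0.6878]
 [ 0.0136  0.7968  0.6041  0.64  ]
 [ 0.      0.      0.      1.    ]] ['mtx', 'world_from_camera']
pin_head [257.6 320.6] 0.71 [ 0.3185 -0.2819  0.0787]
pin_head [349.9 310.7] 0.61 [ 0.4839 -0.2871  0.0768]
pin_head [253.1 296.4] 0.57 [ 0.3108 -0.218   0.0672]
bore_mouth [371.6 149.2] 0.73 [0.5973 0.0213 0.2299]
wheel_handle [346.1 119. ] 0.6 [0.5787 0.2013 0.2231]
wheel_centre [350.4 146.7] 0.65 [0.5561 0.0538 0.2221]
tommy_bar_mid [307.3 371. ] 0.66 [ 0.3932 -0.3775  0.0605]
cup_centre_mid [303.8 290.9] 0.67 [ 0.4079 -0.2207  0.0672]
square_key_mid [347.5 120.2] 0.72 [0.5824 0.2003 0.2199]
square_key_mid [303.1 342.3] 0.54 [ 0.3942 -0.3125  0.0395]
rack [307.7 341.3] 0.86 [ 0.4016 -0.3203  0.053 ]
0.9
```

View pics/a.png

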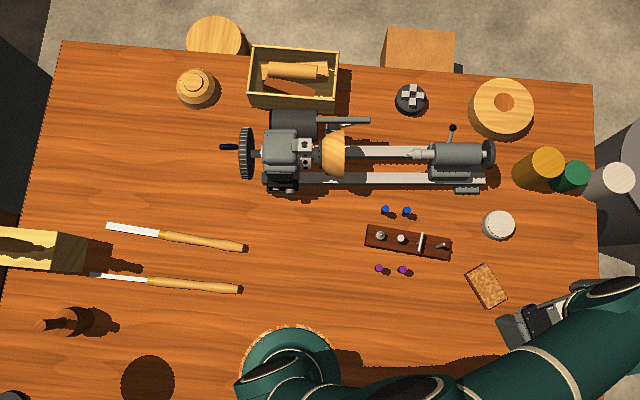

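View pics/b.png

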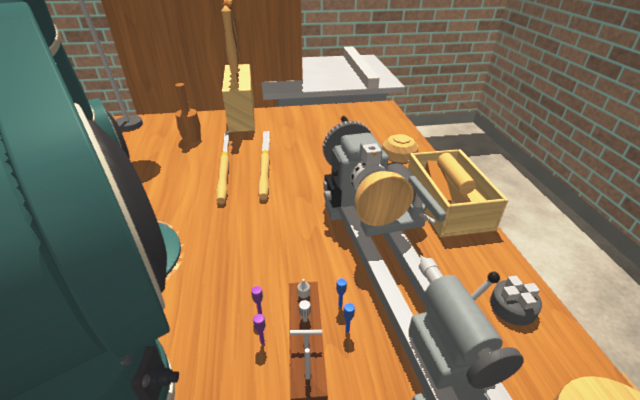

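Pin candidates (top view): blue (385,210) and (407,211), purple (379,268) and (402,270), and in the rack steel pieces at (381,236), (401,239), key (420,243) and bar (440,245). The description fits the flat-topped steel knob at (401,239). In the side view it is at (305,310). I'll check it in one crop.

Run:
```python
from h import *
np.set_printoptions(precision=4,suppress=True)
a=cv2.imread("pics/a.png");b=cv2.imread("pics/b.png")
f=lambda im,x,y,w,h:cv2.resize(im[y:y+h,x:x+w],(400,300),interpolation=cv2.INTER_CUBIC)
cv2.imwrite("pics/c.png",np.vstack([np.hstack([f(a,360,200,100,75),f(b,240,270,120,90)]),np.hstack([f(a,215,110,140,105),f(b,310,110,120,90)])]))
P=imaging.camera_params("top");Kt,Tt=np.array(P["mtx"]),np.array(P["world_from_camera"])
P=imaging.camera_params("side");Ks,Ts=np.array(P["mtx"]),np.array(P["world_from_camera"])
print("pin top",onz((401,238.5),.084,Kt,Tt),"side",onz((305,304.5),.084,Ks,Ts))
print("cup", onz((381,235),.088,Kt,Tt),"bar",onz((447,245),.116,Kt,Tt), "key",onz((420.5,242.5),.084,Kt,Tt))
for z in (.22,.23,.24): print(z,"bore",onz((302,147),z,Kt,Tt),onz((371.5,149),z,Ks,Ts))
for z in (.2,.215,.23): print("handle",onz((227.5,147.3),z,Kt,Tt),onz((346,119.5),z,Ks,Ts))
```

```text
pin top [ 0.4017 -0.2655  0.084 ] side [ 0.4047 -0.2656  0.084 ]
cup [ 0.4057 -0.21    0.088 ] bar [ 0.3917 -0.3824  0.116 ] key [ 0.3957 -0.319   0.084 ]
0.22 bore [0.5935 0.0204 0.22  ] [0.6031 0.0394 0.22  ]
0.23 bore [0.5903 0.0197 0.23  ] [0.5973 0.0221 0.23  ]
0.24 bore [0.5871 0.0189 0.24  ] [0.5916 0.0048 0.24  ]
handle [0.5815 0.2139 0.2   ] [0.5898 0.2474 0.2   ]
handle [0.5769 0.2102 0.215 ] [0.582  0.2155 0.215 ]
handle [0.5723 0.2065 0.23  ] [0.5741 0.1836 0.23  ]
```

View pics/c.png

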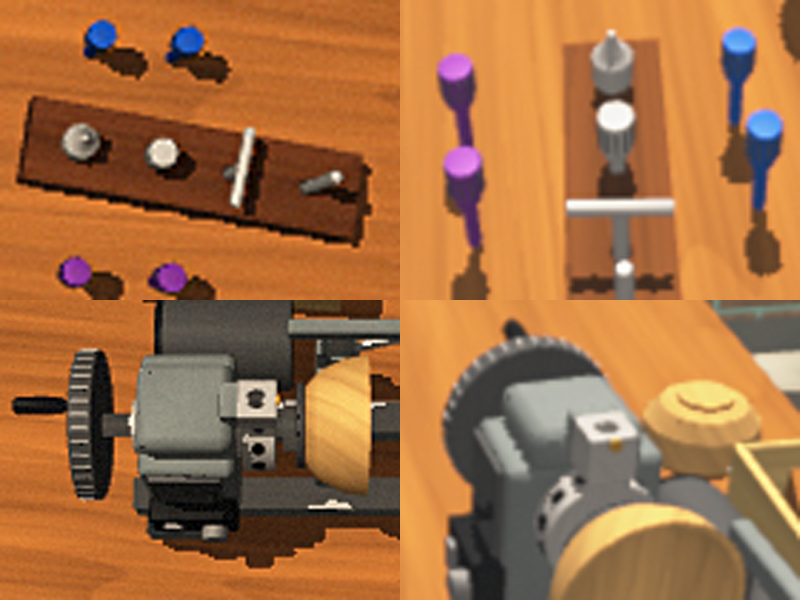

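The crop confirms it: the index pin is the flat-topped steel knob in the second hole (top 401,239, side 305,310), between the pointed cup centre and the cross-handled key. The blue and purple ones are look-alikes. It sits at about (0.402, -0.2655).

```bash
cat >> h.py <<'E'
from scipy.spatial.transform import Rotation as R
def rot(s): q=s["eef_rot"]; return R.from_quat([q[1],q[2],q[3],q[0]])
def goal(yaw): # y_tool at yaw deg, z down
    y=np.array([np.cos(np.radians(yaw)),np.sin(np.radians(yaw)),0]); z=np.array([0,0,-1.]); x=np.cross(y,z)
    return R.from_matrix(np.c_[x,y,z])
def row(p,yaw,tilt=None):
    s=manip.read_state(); r=rot(s); g=goal(yaw)
    t=r.inv().apply(np.array(p)-s["tcp_pos"])*100
    return np.r_[t,(r.inv()*g).as_rotvec(degrees=True)].round(2).tolist()
E
python3 -c "
from h import *
print(row([.402,-.2655,.2],-5.2))"
```

```text
[26.33, -22.16, 2.44, -0.0, 0.0, -61.38]
```

Call:
{"op": "play_rows", "data": {"series": [[[26.3,-22.2,2.4,0,0,-61.4],[26.3,-22.2,2.4,0,0,-61.4],[26.3,-22.2,2.4,0,0,-61.4],[26.3,-22.2,2.4,0,0,-61.4],[26.3,-22.2,2.4,0,0,-61.4],[26.3,-22.2,2.4,0,0,-61.4],[26.3,-22.2,2.4,0,0,-61.4],[26.3,-22.2,2.4,0,0,-61.4],[26.3,-22.2,2.4,0,0,-61.4],[26.3,-22.2,2.4,0,0,-61.4]]], "claw": 50}}

```text
clock: 1.9
tcp_pos: [0.4011, -0.2662, 0.2005]
eef_rot: [0.0, 0.739, 0.673, -0.0]
force: [0.3, -0.5, -0.4]
gripper_width: 0.496
grip_force: 0.0
```

Run:
```python
from h import *
np.set_printoptions(precision=4,suppress=True)
s=manip.read_state(); print(s["clock"],s["tcp_pos"],s["eef_rot"],s["force"],s["q"])
im,d,K,T,P=cap("wrist"); save("d",im); print(T)
for r in imaging.place_of("wrist","pin_head")[:3]:
    u=np.array(r["xy"]); print(u,r["confidence"],onz(u,.071,K,T),d[int(u[1]),int(u[0])])
for r in imaging.trace("wrist","pin_head")[:3]:
    m=r["pixels"]; ys,xs=np.nonzero(m); pts=np.array([back((x,y),d[y,x],K,T) for x,y in zip(xs,ys) if d[y,x]>0])
    top=pts[abs(pts[:,2]-.084)<.004]; print(r["xy"],r["confidence"],len(pts),len(top),top.mean(0) if len(top) else pts.mean(0),top.min(0),top.max(0))
```

```text
1.9 [ 0.4011 -0.2662  0.2005] [ 0.0001  0.7392  0.6734 -0.0001] [ 0.3019 -0.4851 -0.4042] [ 0.8395  0.2051 -0.3566  1.9769  0.0864  0.9739  0.3481]
[[ 0.9957  0.0901  0.0219  0.4074]
 [-0.0928  0.9651  0.2448 -0.1948]
 [ 0.0009 -0.2458  0.9693  0.3604]
 [ 0.      0.      0.      1.    ]]
[433.2 182.9] 0.88 [ 0.4959 -0.2628  0.071 ] 0.34701583
[223.3 234.8] 0.83 [ 0.3047 -0.2934  0.071 ] 0.3107809
[324.8 194.7] 0.8 [ 0.4003 -0.2646  0.071 ] 0.2848593Traceback (most recent call last):
  File "<stdin>", line 9, in <module>
    return umr_minimum(a, axis, None, out, keepdims, initial, where)
ValueError: zero-size array to reduction operation minimum which has no identity
```

View pics/d.png

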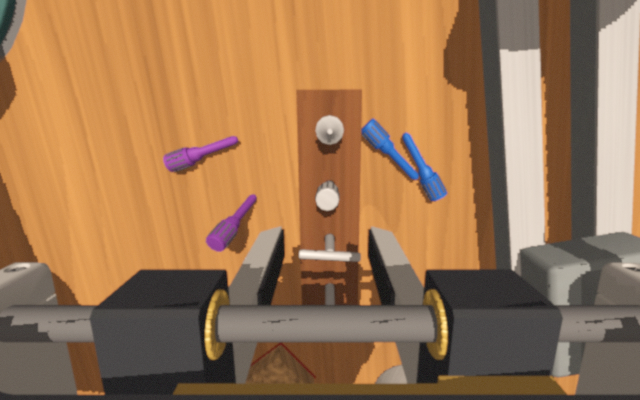

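The wrist view shows the pin standing in the rack's second hole at (326,198). The blue and purple look-alikes have toppled by themselves and are clear of the path. The network's point (0.4003, -0.2646) agrees with the top-camera estimate.

Call:
{"op": "play_rows", "data": {"series": [[[0.1,-0.05,4,0,0,0],[0.1,-0.05,8,0,0,0],[0.1,-0.05,11,0,0,0],[0.1,-0.05,12.3,0,0,0],[0.1,-0.05,12.3,0,0,0],[0.1,-0.05,12.3,0,0,0]]]}}

```text
clock: 2.65
tcp_pos: [0.4016, -0.2647, 0.0785]
eef_rot: [0.0, 0.738, 0.674, 0.0]
force: [0.6, -0.2, 0.1]
gripper_width: 0.5
grip_force: 0.0
```

Call:
{"op": "play_rows", "data": {"series": [[[0,0,0,0,0,0],[0,0,0,0,0,0],[0,0,0,0,0,0],[0,0,0,0,0,0],[0,0,0,0,0,0],[0,0,0,0,0,0]]], "claw": 0, "grip_force": 15}}

```text
clock: 3.25
tcp_pos: [0.4018, -0.2644, 0.0778]
eef_rot: [0.001, 0.738, 0.675, 0.0]
force: [3.7, -0.4, 4.8]
gripper_width: 0.217
grip_force: 14.9
```

Call:
{"op": "play_rows", "data": {"series": [[[0,0,-1,0,0,0],[0,0,-3,0,0,0],[0,0,-6,0,0,0],[0,0,-10,0,0,0],[0,0,-15,0,0,0],[0,0,-20,0,0,0],[0,0,-25,0,0,0],[0,0,-25,0,0,0]]]}}

```text
clock: 4.05
tcp_pos: [0.4024, -0.2649, 0.3332]
eef_rot: [0.004, 0.738, 0.674, 0.001]
force: [0.0, 1.0, -2.0]
gripper_width: 0.21
grip_force: 14.9
```

```bash
python3 -c "
from h import *
s=manip.read_state();print(s['tcp_pos'],s['force'],s['gripper_width'])
print(row([.592,-.06,.335],0))"
```

```text
[ 0.40238131 -0.26490225  0.33318699] [ 0.0476355   1.01481371 -1.96297722] 0.2098994570667627
[22.12, 17.03, -0.17, 0.34, 0.25, -5.19]
```

Call:
{"op": "play_rows", "data": {"series": [[[4,3,-0.2,0,0,-5],[8,6.3,-0.2,0.3,0.3,-10],[12,9.4,-0.2,0.3,0.3,-10],[16,12.6,-0.2,0.3,0.3,-10],[20,15.7,-0.2,0.3,0.3,-10],[22.1,17,-0.2,0.3,0.3,-10],[22.1,17,-0.2,0.3,0.3,-10],[22.1,17,-0.2,0.3,0.3,-10]]]}}

```text
clock: 4.85
tcp_pos: [0.5899, -0.0592, 0.3284]
eef_rot: [-0.005, 0.676, 0.737, -0.0]
force: [0.1, -0.2, -0.9]
gripper_width: 0.209
grip_force: 14.9
```

Run:
```python
from h import *
np.set_printoptions(precision=4,suppress=True)
s=manip.read_state(); print(s["clock"],s["tcp_pos"],s["eef_rot"],s["force"])
im,d,K,T,P=cap("wrist"); save("e",im); np.savez("e.npz",im=im,d=d,K=K,T=T); print(T)
for l in ["bore_mouth","wheel_handle","wheel_centre","pin_head","pin_tip","lathe","ball_detent"]:
  for r in imaging.place_of("wrist",l)[:2]:
    u=np.array(r["xy"]); v=d[int(np.clip(u[1],0,399)),int(np.clip(u[0],0,639))]; print(l,u,round(r["confidence"],2),back(u,v,K,T))
# boss top: points near the bore, z histogram
ys,xs=np.mgrid[0:400,0:640]; x=(xs-K[0,2])/K[0,0]*d; y=(ys-K[1,2])/K[1,1]*d
W=(np.stack([x,-y,-d],-1)@T[:3,:3].T)+T[:3,3]
c=np.array([.591,.02]); m=(d>0)&(np.hypot(W[...,0]-c[0],W[...,1]-c[1])<.035)&(W[...,2]>.2)
h,e=np.histogram(W[m][:,2],bins=np.arange(.2,.3,.002)); print([(round(a,3),n) for a,n in zip(e,h) if n>15])
```

```text
4.85 [ 0.5899 -0.0592  0.3284] [-0.0046  0.6764  0.7366 -0.0005] [ 0.0915 -0.2264 -0.8564]
[[ 0.9963 -0.0843 -0.0146  0.5847]
 [ 0.0853  0.9672  0.2393  0.0113]
 [-0.006  -0.2397  0.9708  0.4887]
 [ 0.      0.      0.      1.    ]]
bore_mouth [344.  110.5] 0.83 [0.5976 0.0161 0.2029]
pin_head [ 99.  255.4] 0.9 [ 0.2589 -0.2226  0.0188]
pin_head [323.9 252.4] 0.76 [ 0.5885 -0.0545  0.3336]
pin_tip [325.4 217.3] 0.57 [ 0.5888 -0.0547  0.2739]
pin_tip [141.2 289.4] 0.48 [ 0.3151 -0.2791  0.0103]
ball_detent [346.9 113.3] 0.93 [0.6002 0.0141 0.2024]
[(np.float64(0.2), np.int64(90)), (np.float64(0.202), np.int64(34)), (np.float64(0.212), np.int64(36)), (np.float64(0.214), np.int64(44)), (np.float64(0.216), np.int64(50)), (np.float64(0.218), np.int64(45)), (np.float64(0.22), np.int64(126)), (np.float64(0.222), np.int64(302)), (np.float64(0.224), np.int64(522)), (np.float64(0.226), np.int64(23)), (np.float64(0.234), np.int64(80)), (np.float64(0.236), np.int64(1117)), (np.float64(0.238), np.int64(1809)), (np.float64(0.24), np.int64(48))]
```

View pics/e.png

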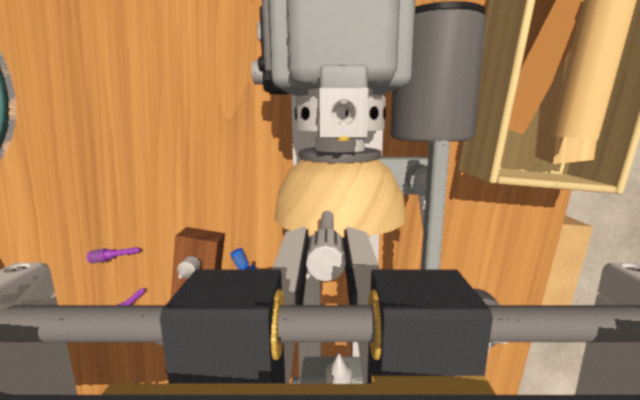

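```bash
python3 - <<'E'
from h import *
np.set_printoptions(precision=4,suppress=True)
f=np.load("e.npz"); im,d,K,T=f["im"],f["d"],f["K"],f["T"]
print("bore",onz((344,110.5),.2375,K,T))
ys,xs=np.mgrid[0:400,0:640]; x=(xs-K[0,2])/K[0,0]*d; y=(ys-K[1,2])/K[1,1]*d
W=(np.stack([x,-y,-d],-1)@T[:3,:3].T)+T[:3,3]
m=(d>0)&(abs(W[...,0]-.591)<.05)&(W[...,1]>-.01)&(W[...,1]<.1)&(W[...,2]>.2325)&(W[...,2]<.245)
n,l,st,ce=cv2.connectedComponentsWithStats(m.astype(np.uint8))
i=1+st[1:,4].argmax(); q=W[l==i]; print(len(q),st[i],cv2.minAreaRect((q[:,:2]*1000).astype(np.float32)),q.min(0),q.max(0))
# headstock sides: yaw via x of left/right edges per row
h=(d>0)&(W[...,2]>.215)&(W[...,2]<.23)&(abs(W[...,0]-.59)<.07)&(W[...,1]>.06)&(W[...,1]<.14)
p=W[h]; b=np.arange(.06,.14,.01)
print([(round(a,2),p[(p[:,1]>a)&(p[:,1]<a+.01)][:,0].min().round(4),p[(p[:,1]>a)&(p[:,1]<a+.01)][:,0].max().round(4)) for a in b if ((p[:,1]>a)&(p[:,1]<a+.01)).any()])
# pin
for r in imaging.trace("wrist","pin_head"):
    mm=r["pixels"]; 
    if abs(r["xy"][0]-325)<30:
        q=W[mm&(d>0)]; print(r["xy"],len(q)); 
        for z in np.arange(.25,.345,.01):
            k=q[(q[:,2]>z)&(q[:,2]<z+.01)]
            if len(k): print(round(z,3),len(k),k.mean(0),k[:,1].max(), k[:,0].min(),k[:,0].max())
s=manip.read_state(); print(rot(s).as_matrix())
E
python3 -c "
import cv2;a=cv2.imread('pics/e.png');cv2.imwrite('pics/f.png',cv2.resize(a[60:300,240:440],(500,600),interpolation=cv2.INTER_CUBIC))"
```

```text
bore [0.596  0.0155 0.2375]
3062 [ 320   65   48   76 3062] ((595.1388549804688, 20.511611938476562), (33.74057388305664, 52.345035552978516), 4.771468162536621) [ 0.5763 -0.0059  0.2326] [0.6137 0.0477 0.241 ]
[(np.float64(0.06), np.float64(0.5493), np.float64(0.6321)), (np.float64(0.07), np.float64(0.5485), np.float64(0.6312)), (np.float64(0.08), np.float64(0.5472), np.float64(0.6302)), (np.float64(0.09), np.float64(0.5471), np.float64(0.6294))]
[324.3, 251.6] 1851
0.26 35 [ 0.5895 -0.0545  0.2667] -0.05341810628954173 0.5858568532426018 0.5933584915126419
0.27 64 [ 0.5895 -0.0549  0.2753] -0.05358388257388562 0.5855395647882566 0.5933443461958429
0.28 68 [ 0.5895 -0.0554  0.2853] -0.05408167642307088 0.5856233880748366 0.5939911068680234
0.29 16 [ 0.5898 -0.0551  0.2913] -0.05440764098243571 0.5869259049741071 0.5924895398087549
0.3 22 [ 0.5887 -0.0522  0.3039] -0.04989908064486756 0.5851587415214219 0.5933155634672213
0.31 203 [ 0.5887 -0.0517  0.3154] -0.049633730854768174 0.5800944293329513 0.598140882444593
0.32 286 [ 0.5894 -0.0524  0.3253] -0.04941655406513286 0.5798476950314634 0.5994493386335863
0.33 1154 [ 0.5895 -0.0594  0.3334] -0.05006671927329154 0.5799101732742508 0.5991909070967667
[[-0.0835  0.9965 -0.0051]
 [ 0.9965  0.0835  0.0051]
 [ 0.0055 -0.0047 -1.    ]]
```

View pics/f.png

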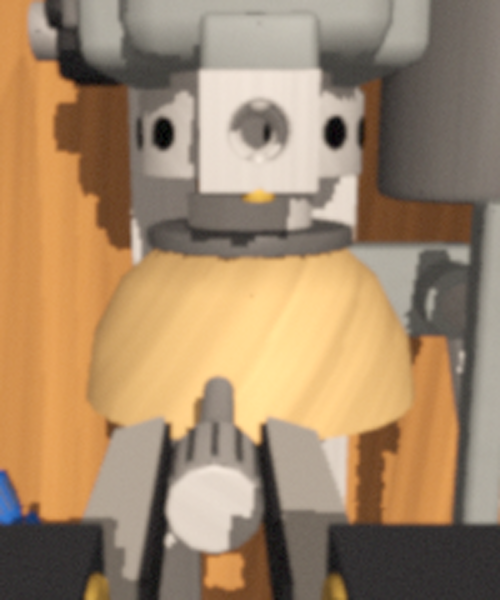

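The boss is at crop (258,130), which is full-frame (343.5,112.2), with the pin held upright at (324,252). Boss top is z≈0.2375, bore ≈ (0.5957, 0.014) and lathe yaw ≈ 4.7°. The pin sits on the TCP axis.

```bash
python3 -c "
from h import *
f=np.load('e.npz');print(onz((343.5,112.2),.2375,f['K'],f['T']))
print(row([.5957,.014,.328],4.7))"
```

```text
[0.59579368 0.01428874 0.2375    ]
[7.31, 1.16, 0.19, -0.27, -0.32, 0.09]
```

Call:
{"op": "play_rows", "data": {"series": [[[3.6,0.6,0,-0.3,-0.3,0],[7.3,1.15,0,-0.3,-0.3,0],[7.3,1.15,0,-0.3,-0.3,0],[7.3,1.15,0,-0.3,-0.3,0],[7.3,1.15,0,-0.3,-0.3,0],[7.3,1.15,0,-0.3,-0.3,0]]]}}

```text
clock: 5.9
tcp_pos: [0.5957, 0.0131, 0.3297]
eef_rot: [0.0, 0.677, 0.736, 0.0]
force: [0.5, 0.4, -0.9]
gripper_width: 0.209
grip_force: 14.9
```

Run:
```python
from h import *
np.set_printoptions(precision=4,suppress=True)
s=manip.read_state(); print(s["clock"],s["tcp_pos"],rot(s).as_matrix()[:,2],s["force"])
im,d,K,T,P=cap("side"); save("g0",im)
w=cap("wrist"); 
print("expected bore/tip px side",proj([.5958,.0143,.2375],K,T),proj(np.array(s["tcp_pos"])-[0,0,.071],K,T))
A=cv2.resize(im[60:180,320:440],(400,400),interpolation=cv2.INTER_CUBIC)
B=cv2.resize(w[0][150:350,220:420],(400,400),interpolation=cv2.INTER_CUBIC)
save("g",np.hstack([A,B]))
print(row([.5957,.0142,.31],4.7))
```

```text
5.9 [0.5957 0.0131 0.3297] [ 0.0003  0.0002 -1.    ] [ 0.5384  0.4171 -0.872 ]
expected bore/tip px side [372.0818 147.7867] [373.0595 139.5176]
[0.08, 0.01, 1.98, 0.02, -0.02, 0.05]
```

View pics/g.png

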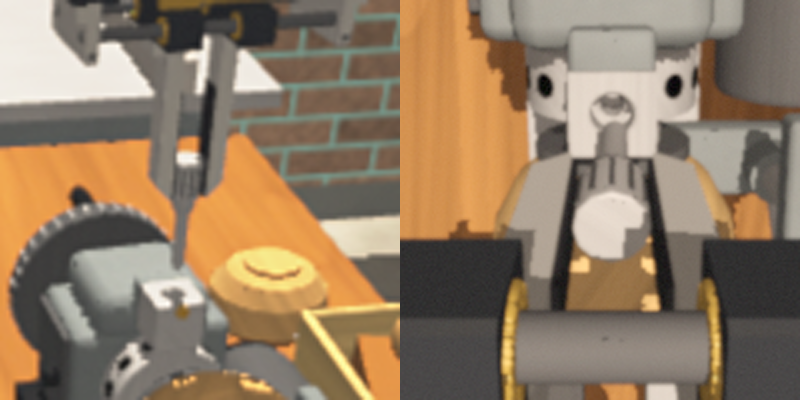

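The side view shows the bore at (372,148) where predicted, with the pin tip just above it at (374,140). The wrist view shows the tip in line with the bore, so I'll descend slowly and watch the force.

Call:
{"op": "play_rows", "data": {"series": [[[0.1,0,1,0,0,0],[0.1,0,2,0,0,0],[0.1,0,2.4,0,0,0],[0.1,0,2.8,0,0,0],[0.1,0,3.1,0,0,0],[0.1,0,3.1,0,0,0]]]}}

```text
clock: 6.6
tcp_pos: [0.5955, 0.0152, 0.2984]
eef_rot: [-0.0, 0.677, 0.736, 0.0]
force: [0.8, -1.2, -3.4]
gripper_width: 0.209
grip_force: 14.9
```

Call:
{"op": "play_rows", "data": {"series": [[[0,0,0.2,0,0,0],[0,0,0.4,0,0,0],[0,0,0.6,0,0,0],[0,0,0.8,0,0,0],[0,0,1,0,0,0]]]}}

```text
clock: 7.1
tcp_pos: [0.5956, 0.0151, 0.2887]
eef_rot: [0.0, 0.677, 0.736, 0.0]
force: [-0.2, -3.2, -0.1]
gripper_width: 0.207
grip_force: 15.0
```

Call:
{"op": "play_rows", "data": {"series": [[[-0.05,0,0.3,0,0,0],[-0.07,0,0.6,0,0,0],[-0.08,0,0.9,0,0,0],[-0.08,0,1.2,0,0,0],[-0.08,0,1.4,0,0,0],[-0.08,0,1.5,0,0,0]]]}}

```text
clock: 7.7
tcp_pos: [0.5958, 0.0146, 0.2739]
eef_rot: [0.0, 0.677, 0.736, 0.0]
force: [-2.0, -0.9, 9.2]
gripper_width: 0.211
grip_force: 15.0
```

The pin is in the bore and touching the rim, so I'll release it.

Call:
{"op": "play_rows", "data": {"series": [[[0,0,-0.1,0,0,0],[0,0,-0.1,0,0,0],[0,0,-0.1,0,0,0],[0,0,-0.1,0,0,0],[0,0,-0.1,0,0,0]]], "claw": 45}}

```text
clock: 8.2
tcp_pos: [0.5957, 0.0145, 0.2748]
eef_rot: [-0.0, 0.677, 0.736, 0.0]
force: [0.1, -0.3, -1.1]
gripper_width: 0.452
grip_force: 0.0
```

Call:
{"op": "play_rows", "data": {"series": [[[0,0,-1,0,0,0],[0,0,-3,0,0,0],[0,0,-7,0,0,0],[0,0,-9,0,0,0],[0,0,-9,0,0,0]]]}}

```text
clock: 8.7
tcp_pos: [0.5965, 0.0148, 0.3685]
eef_rot: [0.002, 0.677, 0.736, 0.002]
force: [-0.1, -0.5, -0.3]
gripper_width: 0.453
grip_force: 0.0
```

Run:
```python
from h import *
np.set_printoptions(precision=4,suppress=True)
s=manip.read_state(); print(s["clock"],s["tcp_pos"],s["force"])
def look(n):
    im,d,K,T,P=cap(n)
    ys,xs=np.mgrid[0:400,0:640]; x=(xs-K[0,2])/K[0,0]*d; y=(ys-K[1,2])/K[1,1]*d
    return im,d,K,T,(np.stack([x,-y,-d],-1)@T[:3,:3].T)+T[:3,3]
im,d,K,T,W=look("wrist"); save("w1",im)
m=(d>0)&(np.hypot(W[...,0]-.5957,W[...,1]-.0145)<.014)&(W[...,2]>.24)&(W[...,2]<.3); q=W[m]
print("knob top wrist",len(q),np.percentile(q[:,2],[50,90]),q[q[:,2]>np.percentile(q[:,2],70)].mean(0))
for l in ["wheel_handle","wheel_centre"]:
  for r in imaging.place_of("wrist",l)[:2]:
    u=np.array(r["xy"]); v=d[int(np.clip(u[1],0,399)),int(np.clip(u[0],0,639))]; print(l,u,round(r["confidence"],2),back(u,v,K,T),onz(u,.215,K,T))
for n in ("side","top"):
    im,d,K,T,W=look(n); save(n+"1",im)
    m=(d>0)&(np.hypot(W[...,0]-.5957,W[...,1]-.0145)<.016)&(W[...,2]>.25)&(W[...,2]<.31); q=W[m]
    print(n,"knob",len(q),np.percentile(q[:,2],[10,50,90]) if len(q) else None)
    for l in ["wheel_handle","wheel_centre"]:
      for r in imaging.trace(n,l)[:1]:
        p=W[r["pixels"]&(d>0)]; print(n,l,r["confidence"],len(p),p.mean(0),np.percentile(p,2,0),np.percentile(p,98,0))
print(manip.read_state()["clock"])
```

```text
8.7 [0.5965 0.0148 0.3685] [-0.0568 -0.5113 -0.252 ]
knob top wrist 686 [0.2787 0.2801] [0.5939 0.0128 0.2799]
wheel_centre [324.3  23.4] 0.79 [0.5839 0.1592 0.2165] [0.5839 0.1595 0.215 ]
side knob 119 [0.2571 0.2686 0.2795]
side wheel_handle 0.98 3856 [ 0.5925 -0.0028  0.1643] [ 0.5177 -0.0894  0.096 ] [0.6615 0.1763 0.2259]
side wheel_centre 0.85 22249 [ 0.6041 -0.2217  0.1289] [ 0.5178 -0.4763  0.0337] [0.6996 0.1577 0.2248]
top knob 0 None
top wheel_handle 0.77 945 [0.5763 0.158  0.1911] [ 0.5125 -0.0804  0.0005] [0.6552 0.2178 0.2324]
top wheel_centre 0.73 6434 [ 0.6048 -0.2244  0.1221] [ 0.523  -0.4791  0.0234] [0.6979 0.178  0.2272]
9.15
```

Call:
{"op": "play_rows", "data": {"series": [[[4.5,0,0,0,0,0],[9,0,2,0,0,0],[12,-0.3,4,0,0,0],[13,-0.3,5,0,0,0],[13,-0.3,5,0,0,0],[13,-0.3,5,0,0,0]]]}}

```text
clock: 9.75
tcp_pos: [0.5823, 0.1425, 0.3152]
eef_rot: [0.0, 0.677, 0.736, 0.0]
force: [-0.6, -0.5, 0.6]
gripper_width: 0.45
grip_force: 0.0
```

Run:
```python
from h import *
np.set_printoptions(precision=4,suppress=True)
s=manip.read_state(); print(s["clock"],s["tcp_pos"],s["force"],rot(s).as_matrix()[:,1:])
im,d,K,T,P=cap("wrist"); save("i",im)
ys,xs=np.mgrid[0:400,0:640]; x=(xs-K[0,2])/K[0,0]*d; y=(ys-K[1,2])/K[1,1]*d
W=(np.stack([x,-y,-d],-1)@T[:3,:3].T)+T[:3,3]
np.savez("i.npz",im=im,d=d,K=K,T=T)
for l in ["wheel_handle","wheel_centre"]:
  for r in imaging.place_of("wrist",l)[:2]:
    u=np.array(r["xy"]); v=d[int(np.clip(u[1],0,399)),int(np.clip(u[0],0,639))]; print(l,u,round(r["confidence"],2),back(u,v,K,T))
ax=np.array([-.082,.9966]); b=np.array([.5958,.0143])
r2=W[...,:2]-b; yl=r2@ax; xl=r2@np.array([.9966,.082])
for a in np.arange(.12,.24,.01):
    m=(d>0)&(yl>a)&(yl<a+.01)&(abs(xl)<.06)&(W[...,2]>.19)&(W[...,2]<.24)
    if m.sum()>10: print(round(a,2),m.sum(),"xl",xl[m].min(),xl[m].mean(),xl[m].max(),"z",np.percentile(W[m][:,2],[5,50,98]))
```

```text
9.75 [0.5823 0.1425 0.3152] [-0.5793 -0.4721  0.5726] [[ 0.9966  0.0006]
 [ 0.0829  0.0001]
 [ 0.0006 -1.    ]]
wheel_handle [326.7 122.1] 0.83 [0.5776 0.2075 0.2224]
wheel_centre [330.4 160.5] 0.84 [0.5825 0.1805 0.2293]
0.14 614 xl -0.05981431000838157 -0.0029561760503492695 0.059714758538984225 z [0.2031 0.2241 0.2298]
0.15 1840 xl -0.0599328291222777 -0.0007292646170177863 0.05994158613264971 z [0.2028 0.2245 0.2305]
0.16 2106 xl -0.059883946410520646 -6.376140602779163e-06 0.05994780933756049 z [0.1946 0.2199 0.2299]
0.17 221 xl -0.008173273410530809 -0.0007519531775083537 0.006393634435245021 z [0.2164 0.2202 0.2226]
0.18 295 xl -0.008892977212861681 -0.0008880283869603685 0.007072881266897932 z [0.2169 0.2215 0.2237]
0.19 304 xl -0.008868925837901366 -0.0010162282443922103 0.006886590396290562 z [0.2168 0.2219 0.2241]
0.2 308 xl -0.008831498584415015 -0.001044531252221725 0.0068543207085145635 z [0.2162 0.2214 0.2238]
0.21 222 xl -0.008787513191155548 -0.0010418602610214943 0.006776570043971651 z [0.2161 0.2208 0.2232]
```

View pics/i.png

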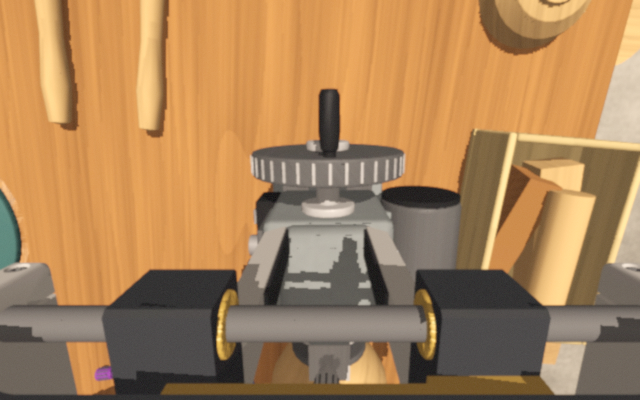

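Handle centre is at pixel (328,122), about (0.579, 0.2076, 0.2155). The earlier crop also shows collar holes either side of the boss at full-frame (305,113) and (374,113), which should give the angle to the nearest hole.

Run:
```python
from h import *
np.set_printoptions(precision=4,suppress=True)
f=np.load("e.npz"); K,T,im=f["K"],f["T"],f["im"]
b=np.array([.5958,.0143,0]); Rl=np.array([[.9966,.082,0],[-.082,.9966,0],[0,0,1]])
g=im.mean(2)
for u0 in ((305.2,112.8),(374,112.8),(386,112.5),(295.5,113)):
    w=g[106:120,int(u0[0])-5:int(u0[0])+7]; k=np.clip(80-w,0,None); yy,xx=np.mgrid[106:120,int(u0[0])-5:int(u0[0])+7]
    u=np.array([(k*xx).sum(),(k*yy).sum()])/k.sum() if k.sum() else u0
    o=Rl@(T[:3,3]-b); v=Rl@(back(u,1,K,T)-T[:3,3])
    c=np.array([0,.1595]); oo=np.array([o[0],o[2]])-c; vv=np.array([v[0],v[2]])
    A,B,C=vv@vv,2*oo@vv,oo@oo-.042**2; D=B*B-4*A*C
    if D<0: print(u,"miss"); continue
    t=(-B-np.sqrt(D))/2/A; p=o+t*v; print(u,p,"angle from top toward +x",np.degrees(np.arctan2(p[0],p[2]-.1595)))
print(row([.579,.2076,.26],4.7), row([.579,.2076,.2165],4.7))
```

```text
[304.8292 112.9712] [-0.0313 -0.0003  0.1875] angle from top toward +x -48.15228314311009
[373.6532 112.5777] [0.0279 0.0002 0.1909] angle from top toward +x 41.6601231881164
[387.7063 112.7013] miss
[295.4453 113.4191] [-0.0414 -0.0007  0.1666] angle from top toward +x -80.21496481878049
[6.53, 0.18, 5.56, 0.08, -0.02, 0.0] [6.52, 0.18, 9.91, 0.08, -0.02, 0.0]
```

Holes at -48° and +42° mean one sits about +12° toward +x, so I turn the handle toward -x by about 12°.

Call:
{"op": "play_rows", "data": {"series": [[[4,0.1,0,0,0,0],[6.5,0.2,1.5,0,0,0],[6.5,0.2,5.5,0,0,0],[6.5,0.2,8.5,0,0,0],[6.5,0.2,9.9,0,0,0],[6.5,0.2,9.9,0,0,0],[6.5,0.2,9.9,0,0,0]]]}}

```text
clock: 10.6
tcp_pos: [0.5791, 0.2086, 0.2174]
eef_rot: [0.0, 0.677, 0.736, 0.001]
force: [0.7, 0.4, 0.4]
gripper_width: 0.451
grip_force: 0.0
```

Call:
{"op": "play_rows", "data": {"series": [[[0,0,0,0,0,0],[0,0,0,0,0,0],[0,0,0,0,0,0],[0,0,0,0,0,0],[0,0,0,0,0,0],[0,0,0,0,0,0]]], "claw": 0, "grip_force": 10}}

```text
clock: 11.2
tcp_pos: [0.5786, 0.2088, 0.2164]
eef_rot: [0.0, 0.677, 0.736, 0.001]
force: [-0.3, -0.7, 6.1]
gripper_width: 0.175
grip_force: 10.0
```

Call:
{"op": "play_rows", "data": {"series": [[[0,-0.12,0,-1.2,0,0],[0,-0.23,0.01,-2.4,0,0],[0,-0.35,0.01,-3.6,0,0],[0,-0.46,0.02,-4.8,0,0],[0,-0.58,0.03,-6,0,0],[0,-0.58,0.03,-6,0,0]]]}}

```text
clock: 11.8
tcp_pos: [0.5726, 0.2083, 0.2161]
eef_rot: [0.036, 0.676, 0.735, 0.04]
force: [1.5, -1.3, 4.6]
gripper_width: 0.165
grip_force: 10.0
```

```bash
cat >> h.py <<'E'
def knob():
    s=manip.read_state(); im,d,K,T,P=cap("side")
    ys,xs=np.mgrid[0:400,0:640]; x=(xs-K[0,2])/K[0,0]*d; y=(ys-K[1,2])/K[1,1]*d
    W=(np.stack([x,-y,-d],-1)@T[:3,:3].T)+T[:3,3]
    m=(d>0)&(np.hypot(W[...,0]-.5957,W[...,1]-.0145)<.016)&(W[...,2]>.245)&(W[...,2]<.31); q=W[m]
    print(s["clock"],np.round(s["tcp_pos"],4),np.round(s["force"],1),"ax",rot(s).as_rotvec(degrees=True).round(1),"knob z",len(q),np.percentile(q[:,2],[50,90]).round(4))
E
python3 -c "
from h import *
knob()"
```

```text
11.8 [0.5726 0.2083 0.2161] [ 1.5 -1.3  4.6] ax [118.9 129.4   7. ] knob z 143 [0.2687 0.279 ]
```

Still on the rim. I'll carry on in small steps.

Call:
{"op": "play_rows", "data": {"series": [[[0,-0.08,0,-0.8,0,0],[0,-0.15,0.01,-1.6,0,0],[0,-0.23,0.01,-2.4,0,0],[0,-0.31,0.01,-3.2,0,0],[0,-0.31,0.01,-3.2,0,0]]]}}

```text
clock: 12.35
tcp_pos: [0.5697, 0.208, 0.2157]
eef_rot: [0.055, 0.674, 0.734, 0.06]
force: [0.9, -0.8, 6.3]
gripper_width: 0.168
grip_force: 10.0
```

```bash
python3 -c "
from h import *
knob()"
```

```text
12.35 [0.5697 0.208  0.2157] [ 0.9 -0.8  6.3] ax [117.3 127.7  10.4] knob z 116 [0.2614 0.2699]
```

The knob dropped 9 mm (0.279 to 0.270), so the pin is in a hole. I'll ease on a little to find the far stop and then take the middle.

Call:
{"op": "play_rows", "data": {"series": [[[0,-0.05,0,-0.6,0,0],[0,-0.1,0.01,-1.2,0,0],[0,-0.16,0.01,-1.8,0,0],[0,-0.16,0.01,-1.8,0,0],[0,-0.16,0.01,-1.8,0,0]]]}}

```text
clock: 12.9
tcp_pos: [0.5683, 0.2079, 0.2154]
eef_rot: [0.065, 0.674, 0.733, 0.071]
force: [-0.9, -1.1, 9.9]
gripper_width: 0.164
grip_force: 10.0
```

Call:
{"op": "play_rows", "data": {"series": [[[0,-0.05,0,-0.5,0,0],[0,-0.1,0.01,-1,0,0],[0,-0.1,0.01,-1,0,0]]]}}

```text
clock: 13.2
tcp_pos: [0.5674, 0.2078, 0.2152]
eef_rot: [0.071, 0.673, 0.732, 0.078]
force: [-0.4, -2.3, 9.2]
gripper_width: 0.166
grip_force: 10.0
```

Call:
{"op": "play_rows", "data": {"series": [[[0,-0.05,0,-0.5,0,0],[0,-0.1,0.01,-1,0,0],[0,-0.1,0.01,-1,0,0]]]}}

```text
clock: 13.5
tcp_pos: [0.5665, 0.2078, 0.215]
eef_rot: [0.077, 0.672, 0.731, 0.084]
force: [0.5, -1.5, 11.4]
gripper_width: 0.161
grip_force: 10.0
```

Call:
{"op": "play_rows", "data": {"series": [[[0,0,-0.06,0,0,0],[0,0,-0.1,0,0,0],[0,0,-0.1,0,0,0]]]}}

```text
clock: 13.8
tcp_pos: [0.5659, 0.2076, 0.215]
eef_rot: [0.076, 0.672, 0.731, 0.084]
force: [3.6, 0.1, -0.7]
gripper_width: 0.163
grip_force: 10.0
```

Call:
{"op": "play_rows", "data": {"series": [[[0,-0.05,0.01,-0.5,0,0],[0,-0.1,0.02,-1,0,0],[0,-0.1,0.02,-1,0,0]]]}}

```text
clock: 14.1
tcp_pos: [0.5647, 0.2076, 0.2148]
eef_rot: [0.083, 0.672, 0.731, 0.09]
force: [5.8, 0.2, -0.2]
gripper_width: 0.165
grip_force: 10.0
```

```bash
python3 -c "
from h import *
knob()"
```

```text
14.1 [0.5647 0.2076 0.2148] [ 5.8  0.2 -0.2] ax [114.9 125.   15.4] knob z 122 [0.2622 0.2701]
```

Call:
{"op": "play_rows", "data": {"series": [[[0,-0.05,0.01,-0.5,0,0],[0,-0.05,0.01,-0.5,0,0]]]}}

```text
clock: 14.35
tcp_pos: [0.5645, 0.2076, 0.2147]
eef_rot: [0.086, 0.671, 0.73, 0.094]
force: [6.5, -0.1, 2.0]
gripper_width: 0.163
grip_force: 10.0
```

Call:
{"op": "play_rows", "data": {"series": [[[0,0.1,-0.02,1,0,0],[0,0.2,-0.04,2,0,0],[0,0.3,-0.06,3,0,0],[0,0.4,-0.08,4,0,0],[0,0.4,-0.08,4,0,0]]]}}

```text
clock: 14.85
tcp_pos: [0.5679, 0.2078, 0.2157]
eef_rot: [0.061, 0.674, 0.733, 0.067]
force: [0.1, 0.4, -6.5]
gripper_width: 0.169
grip_force: 10.0
```

Now feeling the near stop.

Call:
{"op": "play_rows", "data": {"series": [[[0,0.08,0.03,0.7,0,0],[0,0.15,0.04,1.4,0,0],[0,0.2,0.04,2,0,0],[0,0.2,0.04,2,0,0]]]}}

```text
clock: 15.25
tcp_pos: [0.5701, 0.208, 0.216]
eef_rot: [0.05, 0.675, 0.734, 0.054]
force: [-2.3, 0.2, -6.9]
gripper_width: 0.165
grip_force: 10.0
```

Call:
{"op": "play_rows", "data": {"series": [[[0,0.05,0,0.5,0,0],[0,0.1,0,1,0,0],[0,0.1,0,1,0,0]]]}}

```text
clock: 15.55
tcp_pos: [0.571, 0.2081, 0.2162]
eef_rot: [0.044, 0.675, 0.735, 0.048]
force: [-2.6, -1.3, -9.8]
gripper_width: 0.165
grip_force: 10.0
```

Call:
{"op": "play_rows", "data": {"series": [[[0,0.04,0.05,0.4,0,0],[0,0.08,0.06,0.8,0,0],[0,0.08,0.06,0.8,0,0]]]}}

```text
clock: 15.85
tcp_pos: [0.5718, 0.2082, 0.2162]
eef_rot: [0.039, 0.676, 0.735, 0.043]
force: [-6.2, -1.6, -1.8]
gripper_width: 0.166
grip_force: 10.0
```

The stops are at x≈0.5717 and 0.5646. I'll go to the middle at 0.568, then open.

Call:
{"op": "play_rows", "data": {"series": [[[0,-0.1,0.01,-1,0,0],[0,-0.2,0.02,-2,0,0],[0,-0.3,0.03,-3,0,0],[0,-0.37,0.04,-3.8,0,0],[0,-0.37,0.04,-3.8,0,0]]]}}

```text
clock: 16.35
tcp_pos: [0.5685, 0.2079, 0.2158]
eef_rot: [0.063, 0.674, 0.733, 0.068]
force: [-0.5, -0.7, 2.8]
gripper_width: 0.164
grip_force: 10.0
```

Call:
{"op": "play_rows", "data": {"series": [[[0,0,0,0,0,0],[0,0,0,0,0,0],[0,0,0,0,0,0],[0,0,0,0,0,0],[0,0,0,0,0,0]]], "claw": 45}}

```text
clock: 16.85
tcp_pos: [0.5683, 0.208, 0.215]
eef_rot: [0.062, 0.674, 0.733, 0.068]
force: [-0.7, -0.1, -0.0]
gripper_width: 0.452
grip_force: 0.0
```

```bash
python3 -c "
from h import *
knob(); s=manip.read_state(); print(rot(s).as_matrix().round(3)); p=np.array(s['tcp_pos']); print(row([p[0],p[1],.325],4.7)); print(np.r_[rot(s).inv().apply(np.array([.5955,.0142,.33])-p)*100])"
```

```text
16.85 [0.5683 0.208  0.215 ] [-0.7 -0.1 -0. ] ax [116.7 127.   11.7] knob z 120 [0.2618 0.2707]
[[-0.084  0.98   0.182]
 [ 0.996  0.083  0.016]
 [ 0.001  0.183 -0.983]]
[0.01, 2.01, -10.81, 10.52, -0.04, 0.12]
[-19.52603734   3.15932296 -11.11503963]
```

Call:
{"op": "play_rows", "data": {"series": [[[0,0,-3,0,0,0],[0,0.5,-6,3,0,0],[0,2,-10.8,10.5,0,0.1],[0,2,-10.8,10.5,0,0.1],[0,2,-10.8,10.5,0,0.1],[0,2,-10.8,10.5,0,0.1]]], "claw": 0}}

```text
clock: 17.5
tcp_pos: [0.5679, 0.2079, 0.3239]
eef_rot: [-0.0, 0.677, 0.736, 0.0]
force: [-0.4, -1.3, -0.3]
gripper_width: 0.005
grip_force: 0.0
```

```bash
python3 -c "
from h import *
knob(); print(row([.5955,.0142,.31],4.7))"
```

```text
17.5 [0.5679 0.2079 0.3239] [-0.4 -1.3 -0.3] ax [-121.9 -132.4   -0. ] knob z 120 [0.2622 0.2704]
[-19.53, 1.18, 1.37, -0.01, -0.01, 0.05]
```

Call:
{"op": "play_rows", "data": {"series": [[[-5,0.3,0,0,0,0],[-10,0.6,0,0,0,0],[-15,0.9,0,0,0,0],[-19,1.2,0,0,0,0],[-19.5,1.2,0.5,0,0,0],[-19.5,1.2,1.4,0,0,0],[-19.5,1.2,1.4,0,0,0]]]}}

```text
clock: 18.25
tcp_pos: [0.5952, 0.0159, 0.3091]
eef_rot: [-0.001, 0.677, 0.736, -0.0]
force: [0.4, 0.4, 0.1]
gripper_width: 0.009
grip_force: 0.0
```

Call:
{"op": "play_rows", "data": {"series": [[[0,0,0.8,0,0,0],[0,0,1.4,0,0,0],[0,0,1.7,0,0,0],[0,0,1.9,0,0,0],[0,0,2.05,0,0,0],[0,0,2.05,0,0,0]]]}}

```text
clock: 18.85
tcp_pos: [0.5963, 0.0146, 0.2903]
eef_rot: [-0.0, 0.677, 0.736, 0.0]
force: [-0.2, 0.0, -0.5]
gripper_width: 0.004
grip_force: 0.0
```

Call:
{"op": "play_rows", "data": {"series": [[[0,0,0.1,0,0,0],[0,0,0.2,0,0,0],[0,0,0.3,0,0,0],[0,0,0.3,0,0,0]]]}}

```text
clock: 19.25
tcp_pos: [0.5964, 0.0146, 0.2874]
eef_rot: [-0.0, 0.677, 0.736, 0.001]
force: [0.3, -0.1, 4.1]
gripper_width: 0.005
grip_force: 1.2
```

Call:
{"op": "play_rows", "data": {"series": [[[0,0,0.1,0,0,0],[0,0,0.2,0,0,0],[0,0,0.25,0,0,0],[0,0,0.25,0,0,0]]]}}

```text
clock: 19.65
tcp_pos: [0.5965, 0.0144, 0.285]
eef_rot: [0.0, 0.677, 0.736, 0.001]
force: [1.4, -1.0, 3.4]
gripper_width: 0.004
grip_force: 1.7
```

The pin is moving down at about 4 N. I'll continue until it seats.

Call:
{"op": "play_rows", "data": {"series": [[[0,0,0.05,0,0,0],[0,0,0.1,0,0,0],[0,0,0.15,0,0,0],[0,0,0.15,0,0,0]]]}}

```text
clock: 20.05
tcp_pos: [0.5972, 0.0145, 0.2844]
eef_rot: [0.001, 0.677, 0.736, 0.001]
force: [2.6, -0.9, 11.5]
gripper_width: 0.0
grip_force: 6.0
```

Call:
{"op": "play_rows", "data": {"series": [[[0,0,0.05,0,0,0],[0,0,0.08,0,0,0],[0,0,0.08,0,0,0]]]}}

```text
clock: 20.35
tcp_pos: [0.5974, 0.0145, 0.2843]
eef_rot: [0.001, 0.677, 0.736, 0.001]
force: [1.8, -1.4, 18.3]
gripper_width: 0.002
grip_force: 9.0
```

```bash
python3 -c "
from h import *
knob()"
```

```text
20.35 [0.5974 0.0145 0.2843] [ 1.8 -1.4 18.3] ax [121.8 132.3   0.3] knob z 326 [0.2824 0.3043]
```

Call:
{"op": "play_rows", "data": {"series": [[[0,0,-1,0,0,0],[0,0,-4,0,0,0],[0,0,-8,0,0,0],[-5,0,-11,0,0,0],[-8,0,-11,0,0,0],[-8,0,-11,0,0,0]]]}}

```text
clock: 21.0
tcp_pos: [0.6029, -0.0708, 0.3929]
eef_rot: [0.0, 0.68, 0.733, -0.0]
force: [-0.1, 0.3, -1.1]
gripper_width: 0.007
grip_force: 0.0
```

Run:
```python
from h import *
knob()
a,*_=cap("side"); b,d,K,T,P=cap("wrist")
ys,xs=np.mgrid[0:400,0:640]; x=(xs-K[0,2])/K[0,0]*d; y=(ys-K[1,2])/K[1,1]*d
W=(np.stack([x,-y,-d],-1)@T[:3,:3].T)+T[:3,3]
r=np.hypot(W[...,0]-.5957,W[...,1]-.0145)
m=(d>0)&(r<.008)&(W[...,2]>.245); n=(d>0)&(r>.013)&(r<.022)&(W[...,2]>.232)&(W[...,2]<.245)
print("knob top",np.median(W[m][:,2]),"boss",np.median(W[n][:,2]))
save("z",np.hstack([cv2.resize(a[90:190,320:420],(400,400),interpolation=cv2.INTER_CUBIC),cv2.resize(b[60:260,220:420],(400,400))]))
```

```text
21.0 [ 0.6029 -0.0708  0.3929] [-0.1  0.3 -1.1] ax [122.3 132.   -0. ] knob z 100 [0.2584 0.2655]
knob top 0.2648291918268964 boss 0.23849733009479057
```

View pics/z.png

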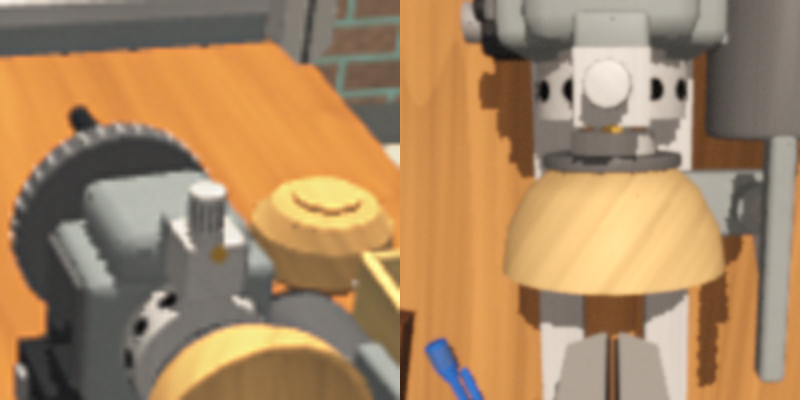

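The knob sits flat on the boss: its top is 26.3 mm above the face (the knob is 26 mm high), and both views show no gap (side crop (207,230), wrist crop (607,85)). The pin is fully home and the arm is clear.

```bash
python3 -c "
from h import *
print(job_done())"
```

```text
the job is handed in; nothing more can be done
None
```

The spindle is locked and the job handed in at about 21 s of the 67 s: the pin dropped into a collar hole and is pressed fully home, and the other tools were left in the block. The final press peaked at about 18 N as the knob seated on the boss. The blue and purple look-alikes toppled near the start, before the arm had touched anything that I could see.

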